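# Pin the sliding cover to its hinge

### The job

Join the two hinge halves of the jig: slide the green cover by its yellow lug until its knuckle is fully home between the two knuckles of the blue hinge half, then take the red-handled pin from its wooden stand and push it down through all three knuckles, past the sprung ball, until its collar sits on the top knuckle. Go by feel and gently, never forcing the pin or the cover, leave the jar and the tin where they are, and let go at the end.

Things in the scene. Friction and masses are not known exactly. Their poses are not given: they have to be found in the camera images.
- hinge_base: dark steel base plate of the jig, fixed, 130 (its x) x 250 (its y) x 8 mm; origin on the underside; y runs along the slide towards the blue hinge half, z up. The blue half (two knuckles one above the other) is clamped in slots: its vertical pin axis is at x = 0, y = 50 mm give or take up to 16 mm, different each time and not measured: see or feel it. It does not move when pushed
- slot_mid (a point): point of hinge_base at x = 0, y = 50, z = 58 mm: where the mouth of the top bore would be if the blue half stood mid-slot (true mouth up to 16 mm either way in y). Same axes as hinge_base. Bores 11.5 mm wide. Knuckles, heights above the base's underside: 14-28 lower blue, 29-43 green (cover), 44-58 mm top blue; all 30 x 26 mm. The collar sits on the top one
- slide_mid (a point): point of hinge_base at x = 0, y = -30, z = 55 mm: centre of the yellow lug when the cover is home and the blue half mid-slot. The lug stands on the green cover, 36 (x) x 12 (y) mm, height 38 to 72 mm (leaf top at 38), its centre exactly 80 mm in -y from the cover's bore: with the cover home, a gripper closed on its 12 mm thickness is 80 mm from the pin axis
- cover (a joint): how far the green cover is from its stop, m: 0 = fully home, bores in line; grows as the cover is drawn away in -y of hinge_base, up to 0.048. It slides on rails with about 2.5 N of friction, stays where it is left, and meets its stop, a rubber buffer, at 0
- buffer (a joint): how far the black rubber buffer behind the green knuckle is pressed in by the cover, m: 0 = at rest; it starts to give at about 5 N and then 1 mm for each 8 N, moving the cover and its bore on by as much, and springs back when let go. Pressing it in by more than 3 mm counts as forcing
- pin_grip (a point): centre of the pin's red handle, 14 mm thick, 42 mm long; z along the pin, up. Steel collar 20 mm wide, 5 thick, underside 26 mm below this point; then the shank, 10 mm thick, 46 long, the last 4 mm tapering to 7. Starts upright and loose in its stand; seated, this point is 84 mm above hinge_base's underside. 60 g
- hinge_pin: the same pin, origin at its lower tip, z up. A sprung brass ball in the lower blue knuckle (height 21 mm) holds against the shank: passing it takes about 2 to 8 N of push over the last 10 mm; the pin does not drop home by its weight. Do not push the pin down with more than 40 N
- pin_stand: fixed wooden block 70 x 70 x 52 mm with one upright hole 13 mm wide at its centre, where the pin stands; origin at the centre of its underside
- jar_mid (a point): middle of a white jar with red lid, 87 mm wide, 179 mm tall, standing on the bench: leave alone
- tin_mid (a point): middle of a small grey tin, 64 mm wide, 46 mm tall, standing on the bench: leave alone

How it is judged:
By the outcome, as a careful person would: the job done as asked, in the order asked, and still so for the second after the job is handed in, with the robot touching nothing.
It also fails if it takes over 58 s, if anything falls off the work surface, if the arm or the gripper's body presses on something with over 40 N, if the wrist force passes 120 N, or if a joint passes its speed limit or range.

### The arm

A 6-joint arm with a two-finger parallel gripper is mounted at the origin on a cart in front of the work surface, level with it; the furniture and walls round the work are solid. World frame = base frame: x ahead of the robot, y to its left, z up, the work surface at z = 0. Lengths are in m, angles in rad, forces in N, time in s.
With the tool pointing down it reaches from about 0.275 to 0.825 m from the base axis. Payload 5.2 kg.
Tool frame: the origin (TCP) lies at the very end of the fingers, on their centre line; the grasp point (between the pads) lies 19 mm behind it (ctrl.grip_depth is the distance from the TCP to the grasp point, in m); z points along the fingers, y is the line along which they close (so a half turn about z gives the same grasp; the last joint's range is limited). The gripper opens to 93 mm and grips with 3 to 60 N. Pads are 15 mm wide; open, the fingers measure 128 mm over their backs; the gripper's body (75 mm by 188 mm) begins 65 mm behind the grasp point.
Start: joints at [-1.365, 0.259, 1.535, -0, 1.348, -0.203], TCP at [0.219, -0.505, 0.219] pointing down, gripper open.
Joint ranges: [-3.14, 3.14], [-0.91, 2.08], [0.19, 2.58], [-1.22, 4.36], [0.22, 2.71], [-3.12, 3.12]. Speed limits (rad/s): [2.57, 2.57, 3.14, 3.14, 3.14, 3.14].

### API

Orientations are given as a 3x3 rotation matrix whose columns are the frame's x, y, z axes.
In Python, from bench import ctrl, vision gives the robot as it stands.
- The arm moves only by the tool servo_tool, never from a script. Its argument "commands" is a list of rows, each a list of 7 numbers: the shift along the tool's x, y, z in m, then the turn, a rotation vector about the tool's x, y, z in degrees, then the closure in counts, from 0 (fully open) to 255 (shut). In form: [[tx, ty, tz, wx, wy, wz, fingers], ...]. A call has 1 to 20 rows; each row is the pose to reach, as a shift and turn from the pose commanded when the call began, along the tool's axes at that moment; what a row does not reach only later rows make up. A row lasts 1/10 s, in which the tool goes at most 50 mm and 8.59 degrees, less where a joint would pass 70% of its speed; a pose out of reach is approached as far as the arm can. A call with a gripper value outside its range is refused whole. The fingers move at their own pace and stop on an object; "force" is the grip in N (left out, the last holds). Time passes only in rows, so rows that repeat a pose let the fingers close. It gives the time, the measured TCP pose, the force, the opening and the grip force at its end, in the units of the state.
- ctrl.get_state(): the state, without advancing time (a new reading comes with each control period).
- vision.grab_frame(name): name is "scene" or "top" or "wrist"; returns (picture, depth): 480x640x3 uint8, red, green, blue; 480x640 float32, m along the optical axis (not along the pixel's ray), 0 where there is no reading.
- vision.calibration(name): a dict with "intrinsics" (3x3 intrinsics, pixels), "cam_to_world" (4x4, takes a point from camera to world coordinates). Camera axes: x right, y down, z forward; pixel columns grow to the right and rows downward; lengths in m; the calibration is good to about 2 mm. A picture is of the moment at which its call begins: read the wrist's pose just before it. calibration takes no time and is no camera call; for the wrist camera it gives the pose at the moment of the call.
- ctrl.close_job(): hands the job in; it is judged then, once.
The state is a dict: "time": time; "joint_pos": joint angles; "dq": joint speeds; "joint_torque": joint torques, N m; "eef_pos": TCP position; "orientation": TCP orientation; "wrist_force": force on the tool from outside, world axes, zero at the start; "moment": the same for the moment, N m; "opening": finger opening in m; "finger_force": force on a finger pad.
Only numpy, scipy, OpenCV 4.12 (cv2) and the standard library are available. Lean on these libraries where they do the work, as an engineer would, in place of code of your own. Each camera call takes 0.05 s, during which the arm holds its last target. There are 200 camera calls.

## Working session

There is one attempt and no reset: what is moved stays moved. The work goes in short steps, Python scripts to look and compute and a tool call to move; the robot and the scene stay as the last step left them, time stands still between calls to the robot, and variables do not carry over. Pictures are saved under pics/ and viewed, at most 10 in all, crops included, and the job is handed in when it is done.

Besides the shell and the picture viewer there is one more tool, called after "Call:" in YAML: its name, and indented under it one key for each argument. servo_tool: Moves the arm, as the interface text tells. Its arguments: {"type":"object","properties":{"commands":{"type":"array","items":{"type":"array","items":{"type":"number"}}},"force":{"type":"number"}},"required":["commands"]}

```bash
mkdir -p pics; cat > h.py <<'E'
import numpy as np, cv2
from bench import ctrl, vision
def grab(n,f):
    p,d=vision.grab_frame(n); cv2.imwrite('pics/'+f+'.png',p[:,:,::-1]); np.save('pics/'+f+'.npy',d)
    c=vision.calibration(n); np.savez('pics/'+f+'.npz',K=c['intrinsics'],T=c['cam_to_world'])
def ray(f,u,v):
    c=np.load('pics/'+f+'.npz'); return c['T'],np.linalg.inv(c['K'])@[u,v,1]
def pt(f,u,v,r=2):
    d=np.load('pics/'+f+'.npy')[v-r:v+r+1,u-r:u+r+1]; z=np.median(d[d>0])
    T,k=ray(f,u,v); return (T[:3,:3]@(k*z)+T[:3,3]).round(4)
def ptz(f,u,v,z):
    T,k=ray(f,u,v); w=T[:3,:3]@k; return (T[:3,3]+w*(z-T[2,3])/w[2]).round(4)
E
python3 - <<'E'
from h import *
grab('scene','s1');grab('top','t1')
s=ctrl.get_state();print(s);print(vision.calibration('top'))
E
```

```text
{'time': 0.1, 'joint_pos': array([-1.36478728e+00,  2.59269611e-01,  1.53596724e+00, -7.87178540e-06,
        1.34803545e+00, -2.02835072e-01]), 'dq': array([-0.00108893, -0.00033806, -0.00256818, -0.00077488, -0.00085238,
       -0.0002964 ]), 'joint_torque': array([ 2.51482765e-03, -4.38211620e+01, -2.84641188e+01,  7.19397794e-02,
        3.62221675e-02, -6.16598527e-05]), 'eef_pos': array([ 0.21854795, -0.50416563,  0.21790371]), 'orientation': array([[ 9.17580318e-01,  3.97550294e-01, -3.51094984e-04],
       [ 3.97550312e-01, -9.17578908e-01,  1.64256001e-03],
       [ 3.30842861e-04, -1.64675865e-03, -9.99998589e-01]]), 'wrist_force': array([-0.39047709, -0.27822855,  0.43174962]), 'moment': array([-0.00784338, -0.02458562,  0.00417349]), 'finger_force': 0.0, 'opening': 0.09317034681755054}
{'intrinsics': array([[458.73775756,   0.        , 312.91290466],
       [  0.        , 458.73775756, 244.93910713],
       [  0.        ,   0.        ,   1.        ]]), 'cam_to_world': array([[ 0.01229412, -0.99056421,  0.13649689,  0.38048025],
       [-0.9997203 , -0.0149347 , -0.01833811, -0.03886541],
       [ 0.02020361, -0.13623326, -0.99047075,  1.41177876],
       [ 0.        ,  0.        ,  0.        ,  1.        ]])}
```

View pics/t1.png

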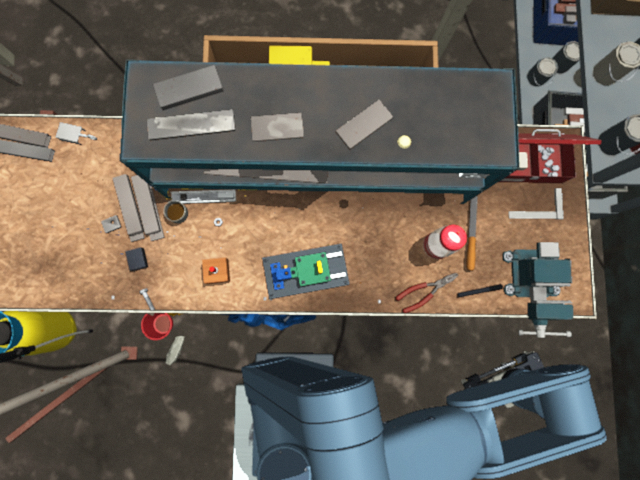

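View pics/s1.png

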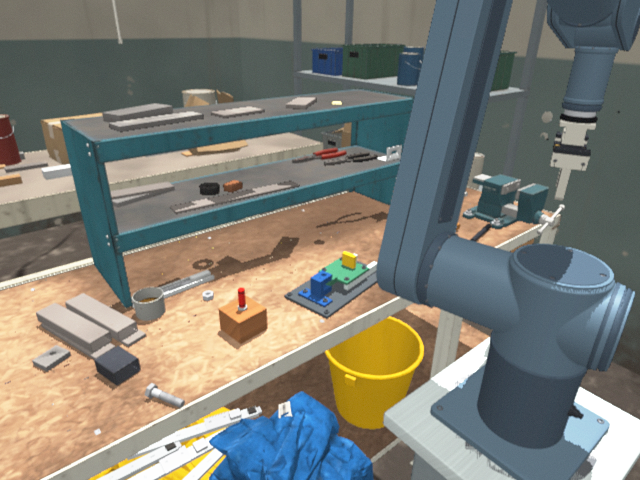

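The top view shows the jig plate around (305,271), with the blue half at (283,271), green cover at (315,268) and yellow lug at (320,267). The pin stand is at (215,271), the jar at (447,240) and the tin at (175,211). I'll enlarge the jig.

```bash
python3 - <<'E'
from h import *
im=cv2.imread('pics/t1.png')[235:310,190:360]
cv2.imwrite('pics/t1c.png',cv2.resize(im,None,fx=4.7,fy=4.7,interpolation=cv2.INTER_CUBIC))
for n,u,v in [('stand',215,271),('blue',283,271),('lug',320,267),('jar',447,240),('tin',175,211),('shelf front',300,183),('shelf top edge',300,163),('shelfL',125,160),('bench',250,230)]: print(n,pt('t1',u,v,1))
E
```

```text
stand [0.4851 0.2229 0.0606]
blue [0.4879 0.0234 0.0594]
lug [ 0.5001 -0.0852  0.0734]
jar [ 0.5694 -0.4279  0.1797]
tin [0.671  0.3605 0.0213]
shelf front [ 0.7219 -0.0239  0.1815]
shelf top edge [ 0.7161 -0.0255  0.3755]
shelfL [0.7155 0.3802 0.3761]
bench [6.190e-01 1.314e-01 2.000e-04]
```

View pics/t1c.png

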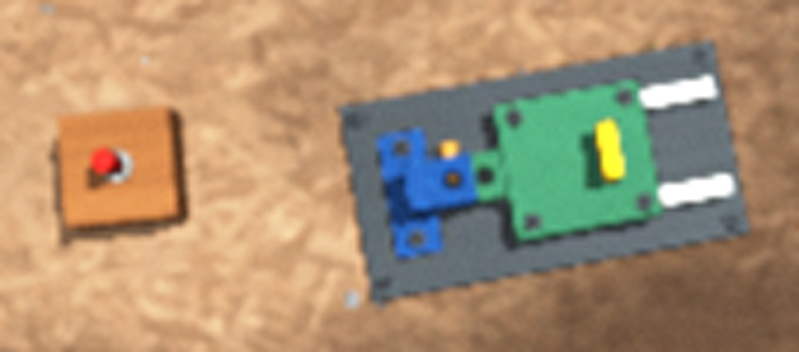

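```bash
python3 - <<'E'
from h import *
P=lambda u,v,z: ptz('t1',190+u/4.7-.4,235+v/4.7-.4,z)
c=[P(*q,.008) for q in [(340,107),(713,42),(748,233),(372,300)]]
print(c); print([np.linalg.norm(c[i]-c[(i+1)%4]) for i in range(4)])
yd=c[0]+c[3]-c[1]-c[2]; yd=yd[:2]/np.linalg.norm(yd[:2]); xd=np.array([yd[1],-yd[0]]); o=np.mean(c,0)[:2]
print('o',o,'y',yd,'x',xd, 'yaw', np.degrees(np.arctan2(yd[1],yd[0])))
for n,q in dict(lug=(610,150,.072),bore=(453,179,.058),cbore=(486,175,.043),pin=(103,160,.1),stand=(120,165,.052)).items():
    w=P(*q); r=w[:2]-o; print(n,w,'hinge xy',(r@xd).round(4),(r@yd).round(4))
s=ctrl.get_state()
for n in ['x','y']:
  pass
R=s['orientation']; Y=-np.r_[yd,0]; 
a=np.degrees(np.arctan2(*( [np.cross(R[:2,1],Y[:2]),R[:2,1]@Y[:2]])));print('turn world z to -yd',a,'q6',np.degrees(s['joint_pos'][5]))
E
```

```text
[array([0.5331, 0.0912, 0.008 ]), array([ 0.5796, -0.1527,  0.008 ]), array([ 0.4545, -0.176 ,  0.008 ]), array([0.4081, 0.0672, 0.008 ])]
[np.float64(0.24829309293655352), np.float64(0.127251326122756), np.float64(0.24758675247274436), np.float64(0.127283148923964)]
o [ 0.493825 -0.042575] y [-0.18734377  0.98229441] x [0.98229441 0.18734377] yaw 100.79781013053837
lug [ 0.5016 -0.0834  0.072 ] hinge xy -0.0 -0.0416
bore [0.4832 0.0145 0.058 ] hinge xy 0.0003 0.0581
cbore [ 0.4872 -0.0058  0.043 ] hinge xy 0.0004 0.0374
pin [0.4886 0.2254 0.1   ] hinge xy 0.0451 0.2642
stand [0.4896 0.2243 0.052 ] hinge xy 0.0458 0.2629
turn world z to -yd -12.62734813499647 q6 -11.621593554175565<stdin>:13: DeprecationWarning: Arrays of 2-dimensional vectors are deprecated. Use arrays of 3-dimensional vectors instead. (deprecated in NumPy 2.0)
```

The measurements agree with the given sizes: plate 248 x 127 mm, bore on x = 0, cover about 20 mm from home. I'll move above the lug with the fingers across its thickness.

Call:
servo_tool:
  commands:
    - [0.04,-0.026,0.006,0,0,1,100]
    - [0.08,-0.052,0.012,0,0,2,145]
    - [0.12,-0.078,0.018,0,0,4,145]
    - [0.16,-0.104,0.025,0,0,5,145]
    - [0.2,-0.13,0.03,0,0,6,145]
    - [0.24,-0.156,0.036,0,0,7,145]
    - [0.28,-0.182,0.043,0,0,8,145]
    - [0.32,-0.208,0.05,0,0,9,145]
    - [0.36,-0.234,0.055,0,0,10,145]
    - [0.4,-0.255,0.06,0,0,11,145]
    - [0.42,-0.268,0.065,0,0,12,145]
    - [0.427,-0.274,0.068,0,0,12.6,145]
    - [0.427,-0.274,0.068,0,0,12.6,145]
    - [0.427,-0.274,0.068,0,0,12.6,145]

```text
time: 1.5
eef_pos: [0.5009, -0.0842, 0.1505]
orientation: [[0.982, 0.188, -0.001], [0.188, -0.982, -0.0], [-0.001, 0.0, -1.0]]
wrist_force: [-1.3, -0.4, 0.0]
opening: 0.0401
finger_force: 0.0
```

```bash
python3 - <<'E'
from h import *
grab('wrist','w1'); s=ctrl.get_state(); print(s['time'],s['eef_pos'],s['orientation'],s['opening'],s['wrist_force'])
E
```

```text
1.55 [ 0.50098452 -0.08460188  0.15073714] [[ 9.82354071e-01  1.87030341e-01 -3.62191392e-04]
 [ 1.87030187e-01 -9.82354076e-01 -4.22253599e-04]
 [-4.34774425e-04  3.47061818e-04 -9.99999845e-01]] 0.04004120825190891 [-0.62275689 -0.17125862  0.11927519]
```

View pics/w1.png

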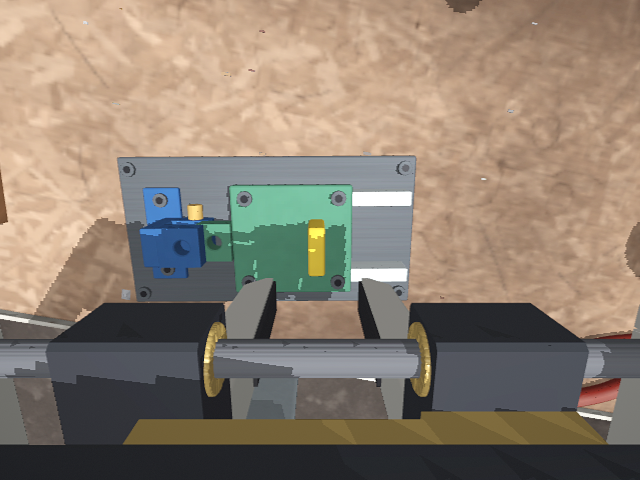

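The wrist view shows the blue bore at about (182,247), the cover bore at (214,241) and the lug at (316,247), with the fingers' centre line at about x = 318. I'll enlarge it.

```bash
python3 - <<'E'
from h import *
im=cv2.imread('pics/w1.png')[195:295,130:345]
cv2.imwrite('pics/w1c.png',cv2.resize(im,None,fx=3.7,fy=3.7,interpolation=cv2.INTER_CUBIC))
print(np.load('pics/w1.npz')['T'].round(3),np.load('pics/w1.npz')['K'])
E
```

```text
[[ 0.187 -0.951 -0.248  0.57 ]
 [-0.982 -0.181 -0.047 -0.072]
 [ 0.     0.252 -0.968  0.317]
 [ 0.     0.     0.     1.   ]] [[362.28041071   0.         316.79396696]
 [  0.         362.28041071 243.53057017]
 [  0.           0.           1.        ]]
```

View pics/w1c.png

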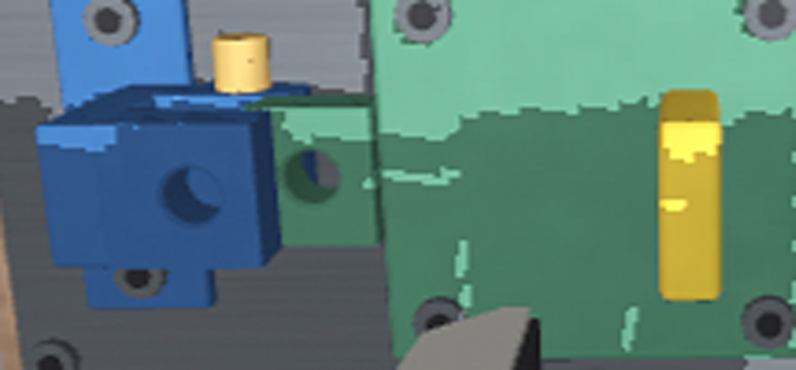

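```bash
python3 - <<'E'
from h import *
P=lambda u,v,z: ptz('w1',130+u/3.7-.4,195+v/3.7-.4,z)
s=ctrl.get_state();R=s['orientation'];e=s['eef_pos']
yd=-R[:,1];xd=R[:,0]
for n,q in dict(lug=(690,211,.072),l1=(690,122,.072),l2=(690,300,.072),bore=(192,194,.058),cbore=(312,175,.043),b1=(40,196,.058),b2=(273,190,.058)).items():
    w=P(*q); print(n,w,'tool xy rel tcp',((w-e)@R).round(4))
L=P(690,211,.072);B=P(192,194,.058);C=P(312,175,.043);print((C-L)@yd,(B-C)@yd,(B-L)@xd)
E
```

```text
lug [ 0.5018 -0.0847  0.072 ] tool xy rel tcp [0.0008 0.0002 0.0787]
l1 [ 0.5188 -0.0815  0.072 ] tool xy rel tcp [0.0181 0.0003 0.0787]
l2 [ 0.4843 -0.0881  0.072 ] tool xy rel tcp [-0.017   0.0003  0.0787]
bore [0.4827 0.013  0.058 ] tool xy rel tcp [ 0.0003 -0.0993  0.0927]
cbore [ 0.4865 -0.0065  0.043 ] tool xy rel tcp [ 0.0004 -0.0795  0.1077]
b1 [0.4766 0.0429 0.058 ] tool xy rel tcp [-1.000e-04 -1.298e-01  9.270e-02]
b2 [ 0.4866 -0.0028  0.058 ] tool xy rel tcp [ 0.0012 -0.0831  0.0927]
0.07969171777164347 0.01986141385511238 -0.0004840266744658682
```

The two views agree: lug to cover bore measures 79.7 mm against 80, and the remaining travel is about 19.7 mm. I'll descend and grip the lug.

Call:
servo_tool:
  commands:
    - [0.0005,0,0.03,0,0,0,145]
    - [0.0005,0,0.06,0,0,0,145]
    - [0.0005,0,0.085,0,0,0,145]
    - [0.0005,0,0.1,0,0,0,145]
    - [0.0005,0,0.105,0,0,0,145]
    - [0.0005,0,0.105,0,0,0,190]
    - [0.0005,0,0.105,0,0,0,230]
    - [0.0005,0,0.105,0,0,0,235]
    - [0.0005,0,0.105,0,0,0,235]
    - [0.0005,0,0.105,0,0,0,235]
    - [0.0005,0,0.105,0,0,0,235]
  force: 20

```text
time: 2.65
eef_pos: [0.5026, -0.0837, 0.0464]
orientation: [[0.982, 0.188, 0.001], [0.188, -0.982, -0.001], [0.001, 0.001, -1.0]]
wrist_force: [-1.0, -0.6, 3.8]
opening: 0.012
finger_force: 20.0
```

Call:
servo_tool:
  commands:
    - [0,-0.002,0,0,0,0,235]
    - [0,-0.004,0,0,0,0,235]
    - [0,-0.006,0,0,0,0,235]
    - [0,-0.008,0,0,0,0,235]
    - [0,-0.01,0,0,0,0,235]
    - [0,-0.012,0,0,0,0,235]
    - [0,-0.014,0,0,0,0,235]
    - [0,-0.016,0,0,0,0,235]
    - [0,-0.017,0,0,0,0,235]
    - [0,-0.017,0,0,0,0,235]

```text
time: 3.65
eef_pos: [0.4995, -0.0671, 0.0464]
orientation: [[0.982, 0.188, 0.001], [0.188, -0.982, -0.001], [0.001, 0.001, -1.0]]
wrist_force: [-0.7, -1.6, 6.0]
opening: 0.0117
finger_force: 20.0
```

Call:
servo_tool:
  commands:
    - [0,-0.0005,0,0,0,0,235]
    - [0,-0.001,0,0,0,0,235]
    - [0,-0.0015,0,0,0,0,235]
    - [0,-0.002,0,0,0,0,235]
    - [0,-0.002,0,0,0,0,235]

```text
time: 4.15
eef_pos: [0.4991, -0.0653, 0.0464]
orientation: [[0.982, 0.188, 0.002], [0.188, -0.982, -0.001], [0.001, 0.002, -1.0]]
wrist_force: [-0.7, -2.4, 6.9]
opening: 0.012
finger_force: 20.0
```

Call:
servo_tool:
  commands:
    - [0,-0.0005,0,0,0,0,235]
    - [0,-0.0005,0,0,0,0,235]

```text
time: 4.35
eef_pos: [0.4991, -0.0648, 0.0465]
orientation: [[0.982, 0.188, 0.002], [0.188, -0.982, -0.001], [0.001, 0.002, -1.0]]
wrist_force: [-0.7, -2.0, 7.0]
opening: 0.012
finger_force: 20.0
```

Call:
servo_tool:
  commands:
    - [0,-0.0005,0,0,0,0,235]
    - [0,-0.0005,0,0,0,0,235]

```text
time: 4.55
eef_pos: [0.499, -0.0643, 0.0465]
orientation: [[0.982, 0.188, 0.002], [0.188, -0.982, -0.001], [0.001, 0.002, -1.0]]
wrist_force: [-0.9, -2.3, 5.9]
opening: 0.0119
finger_force: 20.0
```

Call:
servo_tool:
  commands:
    - [0,-0.0005,0,0,0,0,235]
    - [0,-0.0005,0,0,0,0,235]

```text
time: 4.75
eef_pos: [0.499, -0.0642, 0.0465]
orientation: [[0.982, 0.188, 0.002], [0.188, -0.982, -0.002], [0.001, 0.002, -1.0]]
wrist_force: [-0.5, -3.3, 6.9]
opening: 0.012
finger_force: 20.0
```

Call:
servo_tool:
  commands:
    - [0,-0.0005,0,0,0,0,235]
    - [0,-0.0005,0,0,0,0,235]

```text
time: 4.95
eef_pos: [0.499, -0.064, 0.0466]
orientation: [[0.982, 0.188, 0.002], [0.188, -0.982, -0.002], [0.001, 0.003, -1.0]]
wrist_force: [-0.6, -6.4, 5.1]
opening: 0.0118
finger_force: 20.0
```

Call:
servo_tool:
  commands:
    - [0,-0.0005,0,0,0,0,235]
    - [0,-0.0005,0,0,0,0,235]

```text
time: 5.15
eef_pos: [0.499, -0.0639, 0.0467]
orientation: [[0.982, 0.189, 0.002], [0.189, -0.982, -0.003], [0.002, 0.003, -1.0]]
wrist_force: [-1.7, -7.0, 6.2]
opening: 0.0121
finger_force: 20.0
```

Call:
servo_tool:
  commands:
    - [0,-0.0004,0,0,0,0,235]
    - [0,-0.0004,0,0,0,0,235]
    - [0,-0.0004,0,0,0,0,235]

```text
time: 5.45
eef_pos: [0.499, -0.0637, 0.0467]
orientation: [[0.982, 0.188, 0.002], [0.188, -0.982, -0.003], [0.002, 0.004, -1.0]]
wrist_force: [-0.1, -7.2, 7.1]
opening: 0.0121
finger_force: 20.0
```

The cover met the buffer at about y = -0.0642, and the force levelled at about 7 N, which is friction plus the buffer preload. I'll ease off, let go and rise.

Call:
servo_tool:
  commands:
    - [0,0.0006,0,0,0,0,235]
    - [0,0.0012,0,0,0,0,235]
    - [0,0.0012,0,0,0,0,235]
    - [0,0.0012,0,0,0,0,200]
    - [0,0.0012,0,0,0,0,145]
    - [0,0.0012,0,0,0,0,145]
    - [0,0.0012,-0.03,0,0,0,145]
    - [0,0.0012,-0.07,0,0,0,145]
    - [0,0.0012,-0.11,0,0,0,145]
    - [0,0.0012,-0.11,0,0,0,145]
    - [0,0.0012,-0.11,0,0,0,145]

```text
time: 6.55
eef_pos: [0.4985, -0.063, 0.1562]
orientation: [[0.982, 0.188, 0.002], [0.188, -0.982, -0.001], [0.002, 0.001, -1.0]]
wrist_force: [-0.3, 0.3, -0.3]
opening: 0.04
finger_force: 0.0
```

```bash
python3 - <<'E'
from h import *
s=ctrl.get_state();grab('wrist','w2'); print(s['time'],s['eef_pos'],s['orientation'],s['wrist_force'])
im=cv2.imread('pics/w2.png')[195:295,130:345]
cv2.imwrite('pics/w2c.png',cv2.resize(im,None,fx=3.7,fy=3.7,interpolation=cv2.INTER_CUBIC))
E
```

```text
6.55 [ 0.49850127 -0.06302176  0.15622157] [[ 9.82169430e-01  1.87990065e-01  1.71634217e-03]
 [ 1.87991165e-01 -9.82170591e-01 -5.02461050e-04]
 [ 1.59128311e-03  8.16159047e-04 -9.99998401e-01]] [-0.26340531  0.28716707 -0.32934614]
```

View pics/w2c.png

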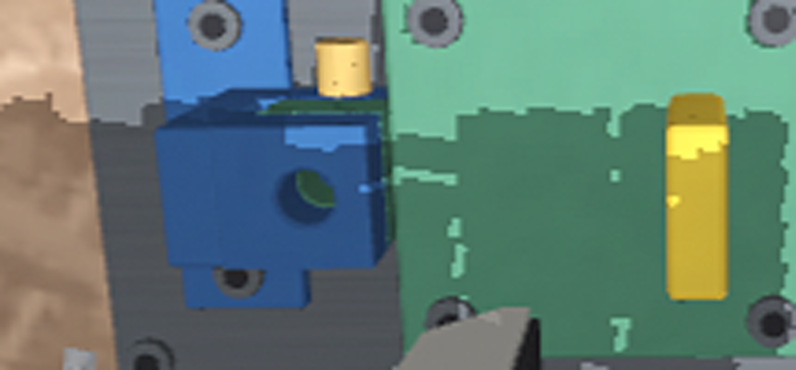

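The view shows the cover home: blue bore at crop (307,196), lug at (697,212), and the green bore wall visible inside the blue bore. I'll check the 80 mm distance, then go to the pin.

```bash
python3 - <<'E'
from h import *
P=lambda u,v,z: ptz('w2',130+u/3.7-.4,195+v/3.7-.4,z)
s=ctrl.get_state();R=s['orientation'];e=s['eef_pos']
for n,q in dict(lug=(697,212,.072),bore=(307,196,.058)).items():
    w=P(*q); print(n,w,'tool rel tcp',((w-e)@R).round(4))
d=(P(697,212,.072)-P(307,196,.058)); print(d@R)
# pin: height from top depth
D=np.load('pics/t1.npy')
for v in range(265,275): print([tuple(pt('t1',u,v,0)) [2] if D[v,u]>0 else 0 for u in range(208,222)])
E
```

```text
lug [ 0.4972 -0.0644  0.072 ] tool rel tcp [-0.0006  0.0016  0.083 ]
bore [0.4817 0.0134 0.058 ] tool rel tcp [-0.0012 -0.0777  0.0971]
[ 0.00059453  0.07931878 -0.01404521]
[np.float64(0.0531), np.float64(0.0547), np.float64(0.0526), np.float64(0.0554), np.float64(0.0529), np.float64(0.0506), np.float64(0.0565), np.float64(0.0532), np.float64(0.0562), np.float64(0.0574), np.float64(0.0519), np.float64(0.0583), np.float64(0.0503), np.float64(0.0526)]
[np.float64(0.0564), np.float64(0.0557), np.float64(0.0962), np.float64(0.097), np.float64(0.0969), np.float64(0.0572), np.float64(0.0558), np.float64(0.0588), np.float64(0.0535), np.float64(0.0532), np.float64(0.0544), np.float64(0.053), np.float64(0.0563), np.float64(0.0436)]
[np.float64(0.0534), np.float64(0.0943), np.float64(0.0988), np.float64(0.0971), np.float64(0.1032), np.float64(0.1015), np.float64(0.0755), np.float64(0.061), np.float64(0.0579), np.float64(0.0529), np.float64(0.059), np.float64(0.0501), np.float64(0.0523), np.float64(0.0539)]
[np.float64(0.0501), np.float64(0.0962), np.float64(0.0985), np.float64(0.1066), np.flo
[... 1170 characters left out ...]
 np.float64(0.0593), np.float64(0.0511), np.float64(0.0549), np.float64(0.0519), np.float64(0.0554), np.float64(0.0506), np.float64(0.0473)]
[np.float64(0.0487), np.float64(0.0559), np.float64(0.0498), np.float64(0.0557), np.float64(0.0524), np.float64(0.0529), np.float64(0.0544), np.float64(0.0498), np.float64(0.0505), np.float64(0.048), np.float64(0.0509), np.float64(0.0553), np.float64(0.0594), np.float64(0.0485)]
[np.float64(0.0488), np.float64(0.0542), np.float64(0.0553), np.float64(0.0541), np.float64(0.0523), np.float64(0.0551), np.float64(0.0511), np.float64(0.049), np.float64(0.0464), np.float64(0.0512), np.float64(0.0515), np.float64(0.0527), np.float64(0.0505), np.float64(0.0562)]
```

Call:
servo_tool:
  commands:
    - [0.006,-0.038,0,0,0,0,145]
    - [0.012,-0.076,0,0,0,0,145]
    - [0.018,-0.114,0,0,0,0,145]
    - [0.024,-0.152,0,0,0,0,145]
    - [0.03,-0.19,0,0,0,0,145]
    - [0.036,-0.228,0,0,0,0,145]
    - [0.042,-0.26,0,0,0,0,145]
    - [0.044,-0.278,0,0,0,0,145]
    - [0.0445,-0.286,0,0,0,0,145]
    - [0.0445,-0.286,0,0,0,0,145]
    - [0.0445,-0.286,0,0,0,0,145]

```text
time: 7.7
eef_pos: [0.4877, 0.2254, 0.1547]
orientation: [[0.982, 0.188, -0.002], [0.188, -0.982, -0.001], [-0.002, 0.001, -1.0]]
wrist_force: [0.4, 0.1, 0.0]
opening: 0.0402
finger_force: 0.0
```

```bash
python3 - <<'E'
from h import *
s=ctrl.get_state();grab('wrist','w3'); print(s['time'],s['eef_pos'],s['orientation'],s['wrist_force'])
im=cv2.imread('pics/w3.png')[130:310,210:430]
cv2.imwrite('pics/w3c.png',cv2.resize(im,None,fx=3.3,fy=3.3,interpolation=cv2.INTER_CUBIC))
E
```

```text
7.7 [0.48772461 0.22535182 0.15473561] [[ 9.82241206e-01  1.87614761e-01 -1.70711014e-03]
 [ 1.87613510e-01 -9.82242546e-01 -8.67111968e-04]
 [-1.83947922e-03  5.31436179e-04 -9.99998167e-01]] [0.39103199 0.0583273  0.01677556]
```

View pics/w3c.png

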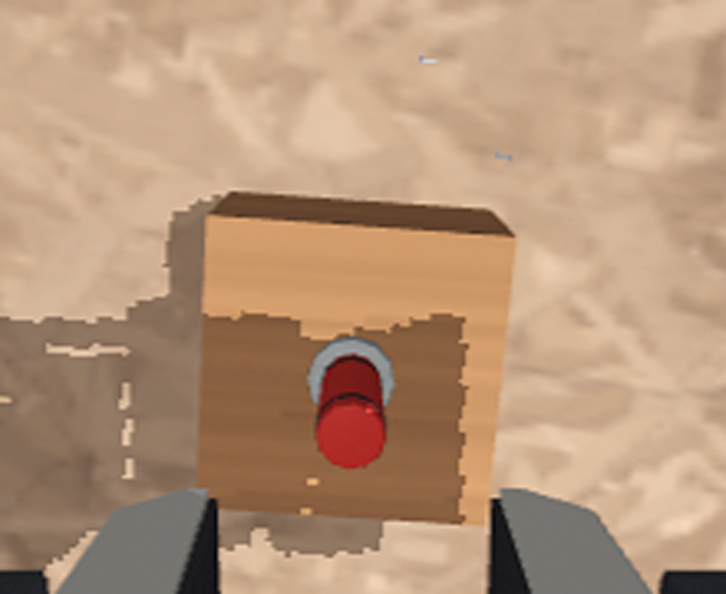

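The pin stands upright: handle top at crop (350,432), collar at (351,379), with the finger gap centred at about x = 353.

```bash
python3 - <<'E'
from h import *
P=lambda u,v,z: ptz('w3',210+u/3.3-.4,130+v/3.3-.4,z)
s=ctrl.get_state();R=s['orientation'];e=s['eef_pos']
for n,q in dict(top=(350,432,.099),collar=(351,379,.057)).items():
    w=P(*q); print(n,w,'tool rel tcp',((w-e)@R).round(4))
E
```

```text
top [0.4893 0.2253 0.099 ] tool rel tcp [0.0014 0.0001 0.056 ]
collar [0.4888 0.2251 0.057 ] tool rel tcp [0.0009 0.0002 0.098 ]
```

Call:
servo_tool:
  commands:
    - [0.0012,0,0.025,0,0,0,145]
    - [0.0012,0,0.05,0,0,0,145]
    - [0.0012,0,0.075,0,0,0,145]
    - [0.0012,0,0.088,0,0,0,145]
    - [0.0012,0,0.0905,0,0,0,145]
    - [0.0012,0,0.0905,0,0,0,180]
    - [0.0012,0,0.0905,0,0,0,210]
    - [0.0012,0,0.0905,0,0,0,235]
    - [0.0012,0,0.0905,0,0,0,235]
    - [0.0012,0,0.0905,0,0,0,235]
    - [0.0012,0,0.0905,0,0,0,235]
  force: 35

```text
time: 8.85
eef_pos: [0.49, 0.2266, 0.066]
orientation: [[0.982, 0.188, 0.002], [0.188, -0.982, 0.0], [0.002, 0.0, -1.0]]
wrist_force: [-0.5, 0.4, 6.6]
opening: 0.0133
finger_force: 35.0
```

Call:
servo_tool:
  commands:
    - [0,0,-0.006,0,0,0,235]
    - [0,0,-0.018,0,0,0,235]
    - [0,0,-0.036,0,0,0,235]
    - [0,0,-0.056,0,0,0,235]
    - [0,0,-0.074,0,0,0,235]
    - [0,0,-0.084,0,0,0,235]
    - [0,0,-0.085,0,0,0,235]
    - [0,0,-0.085,0,0,0,235]
    - [0,0,-0.085,0,0,0,235]

```text
time: 9.75
eef_pos: [0.4886, 0.2262, 0.1492]
orientation: [[0.982, 0.188, -0.002], [0.188, -0.982, -0.0], [-0.002, 0.0, -1.0]]
wrist_force: [0.1, -0.2, -0.4]
opening: 0.0132
finger_force: 35.0
```

```bash
python3 - <<'E'
from h import *
s=ctrl.get_state(); e=s['eef_pos'];R=s['orientation'];print(e,R,s['wrist_force'],s['opening'])
e2=np.array([0.49850,-0.06302,0.15622]);R2=np.array([[.98217,.18799],[.18799,-.98217]])
b=e2[:2]+R2@[-0.0010,-0.0783]; print('bore',b,'shift tool',R[:2,:2].T@(b-e[:2]))
E
```

```text
[0.4885931  0.22622966 0.14917867] [[ 9.82210899e-01  1.87771113e-01 -1.93889659e-03]
 [ 1.87770658e-01 -9.82212811e-01 -4.16076141e-04]
 [-1.98253615e-03  4.46066330e-05 -9.99998034e-01]] [ 0.12845669 -0.24596173 -0.40497826] 0.013185753635307145
bore [0.48279821 0.01369592] shift tool [-0.0455994   0.20766525]
```

Call:
servo_tool:
  commands:
    - [-0.005,0.022,0,0,0,0,235]
    - [-0.011,0.05,0,0,0,0,235]
    - [-0.018,0.08,0,0,0,0,235]
    - [-0.024,0.11,0,0,0,0,235]
    - [-0.031,0.14,0,0,0,0,235]
    - [-0.037,0.17,0,0,0,0,235]
    - [-0.042,0.192,0,0,0,0,235]
    - [-0.0445,0.203,0,0,0,0,235]
    - [-0.0455,0.2077,0,0,0,0,235]
    - [-0.0455,0.2077,0,0,0,0,235]
    - [-0.0455,0.2077,0.01,0,0,0,235]
    - [-0.0455,0.2077,0.02,0,0,0,235]
    - [-0.0455,0.2077,0.022,0,0,0,235]
    - [-0.0455,0.2077,0.022,0,0,0,235]
    - [-0.0455,0.2077,0.022,0,0,0,235]

```text
time: 11.25
eef_pos: [0.4837, 0.0142, 0.1281]
orientation: [[0.982, 0.188, -0.0], [0.188, -0.982, 0.0], [-0.0, -0.0, -1.0]]
wrist_force: [-1.1, -0.4, -0.8]
opening: 0.0138
finger_force: 35.0
```

```bash
python3 - <<'E'
from h import *
s=ctrl.get_state();grab('wrist','w4'); print(s['time'],s['eef_pos'],s['orientation'],s['wrist_force'])
im=cv2.imread('pics/w4.png')[170:330,215:425]
cv2.imwrite('pics/w4c.png',cv2.resize(im,None,fx=3.7,fy=3.7,interpolation=cv2.INTER_CUBIC))
E
```

```text
11.25 [0.48368358 0.01416275 0.12806857] [[ 9.82107059e-01  1.88323370e-01 -1.81102891e-04]
 [ 1.88323381e-01 -9.82107073e-01  4.53541917e-05]
 [-1.69321175e-04 -7.86485805e-05 -9.99999983e-01]] [-1.05537066 -0.39145571 -0.78586251]
```

View pics/w4c.png

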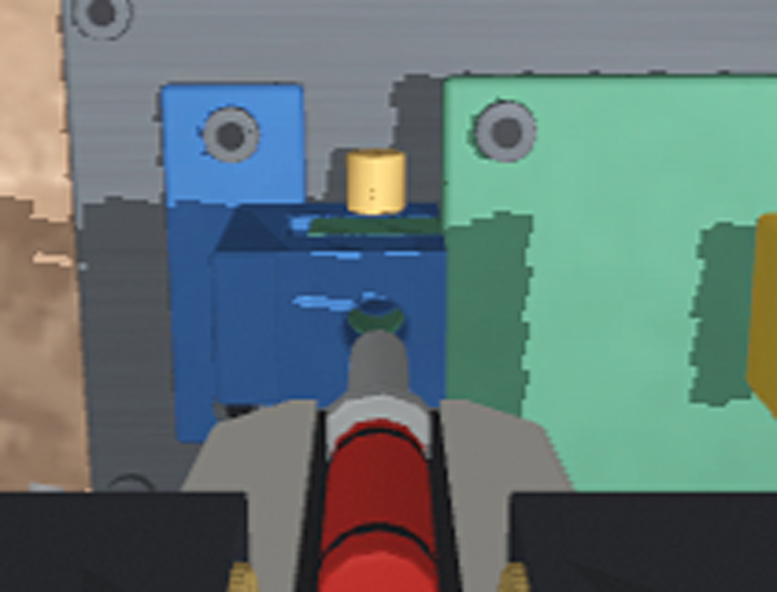

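The pin hangs just above the bore, with the tip's far rim at crop (377,331) and the bore mouth spanning 347–403 horizontally with its far edge at v ≈ 298. I'll compare the two.

```bash
python3 - <<'E'
from h import *
P=lambda u,v,z: ptz('w4',215+u/3.7-.4,170+v/3.7-.4,z)
s=ctrl.get_state();R=s['orientation'];e=s['eef_pos']
r=lambda w:((w-e)@R).round(4)
b=r(P(375,299,.058))-[.00575,0,0]; print('bore',b)
for z in (.066,.068,.07):
  t=r(P(377,331,z))-[.0035,0,0]; print('tip',z,t, 'need', (b-t))
print('edges y',r(P(347,325,.058)),r(P(403,325,.058)),r(P(349,360,.074)),r(P(407,360,.074)), r(P(317,300,.0)) )
E
```

```text
bore [-0.00165  0.0002   0.0703 ]
tip 0.066 [-0.0031  0.0006  0.0623] need [ 0.00145 -0.0004   0.008  ]
tip 0.068 [-0.0024  0.0005  0.0603] need [ 0.00075 -0.0003   0.01   ]
tip 0.07 [-0.0018  0.0005  0.0583] need [ 0.00015 -0.0003   0.012  ]
edges y [-0.0009 -0.0049  0.0703] [-0.0009  0.0053  0.0703] [-0.0024 -0.0043  0.0543] [-0.0024  0.0058  0.0543] [-0.0124 -0.0132  0.1283]
```

Only about half a millimetre to correct. I'll descend gently into the mouth.

Call:
servo_tool:
  commands:
    - [0.0005,-0.0004,0.003,0,0,0,235]
    - [0.0005,-0.0004,0.006,0,0,0,235]
    - [0.0005,-0.0004,0.008,0,0,0,235]
    - [0.0005,-0.0004,0.01,0,0,0,235]
    - [0.0005,-0.0004,0.012,0,0,0,235]
    - [0.0005,-0.0004,0.012,0,0,0,235]

```text
time: 11.9
eef_pos: [0.4838, 0.0143, 0.1158]
orientation: [[0.982, 0.188, -0.001], [0.188, -0.982, 0.0], [-0.001, -0.0, -1.0]]
wrist_force: [-0.1, 0.3, -0.5]
opening: 0.0132
finger_force: 35.0
```

Call:
servo_tool:
  commands:
    - [0,0,0.001,0,0,0,235]
    - [0,0,0.002,0,0,0,235]
    - [0,0,0.003,0,0,0,235]
    - [0,0,0.003,0,0,0,235]

```text
time: 12.3
eef_pos: [0.484, 0.0144, 0.113]
orientation: [[0.982, 0.188, -0.0], [0.188, -0.982, 0.0], [-0.0, -0.0, -1.0]]
wrist_force: [1.1, -0.5, -2.1]
opening: 0.0136
finger_force: 35.0
```

Call:
servo_tool:
  commands:
    - [0,0,0.001,0,0,0,235]
    - [0,0,0.002,0,0,0,235]
    - [0,0,0.003,0,0,0,235]
    - [0,0,0.004,0,0,0,235]
    - [0,0,0.004,0,0,0,235]

```text
time: 12.8
eef_pos: [0.4839, 0.0144, 0.109]
orientation: [[0.982, 0.188, -0.0], [0.188, -0.982, 0.0], [-0.0, -0.0, -1.0]]
wrist_force: [0.6, -0.1, -0.8]
opening: 0.0133
finger_force: 35.0
```

Call:
servo_tool:
  commands:
    - [0,0,0.001,0,0,0,235]
    - [0,0,0.002,0,0,0,235]
    - [0,0,0.003,0,0,0,235]
    - [0,0,0.004,0,0,0,235]
    - [0,0,0.004,0,0,0,235]

```text
time: 13.3
eef_pos: [0.4839, 0.0144, 0.105]
orientation: [[0.982, 0.188, -0.0], [0.188, -0.982, 0.0], [-0.0, -0.0, -1.0]]
wrist_force: [-0.4, -0.4, -1.8]
opening: 0.0134
finger_force: 35.0
```

Call:
servo_tool:
  commands:
    - [0,0,0.001,0,0,0,235]
    - [0,0,0.002,0,0,0,235]
    - [0,0,0.003,0,0,0,235]
    - [0,0,0.003,0,0,0,235]

```text
time: 13.7
eef_pos: [0.4839, 0.0143, 0.102]
orientation: [[0.982, 0.188, -0.0], [0.188, -0.982, 0.0], [-0.0, -0.0, -1.0]]
wrist_force: [-0.4, 0.3, -0.4]
opening: 0.0135
finger_force: 35.0
```

Call:
servo_tool:
  commands:
    - [0,0,0.001,0,0,0,235]
    - [0,0,0.002,0,0,0,235]
    - [0,0,0.003,0,0,0,235]
    - [0,0,0.003,0,0,0,235]

```text
time: 14.1
eef_pos: [0.484, 0.0144, 0.099]
orientation: [[0.982, 0.188, -0.0], [0.188, -0.982, 0.0], [-0.0, -0.0, -1.0]]
wrist_force: [0.1, -0.1, -0.2]
opening: 0.0131
finger_force: 35.0
```

Call:
servo_tool:
  commands:
    - [0,0,0.0015,0,0,0,235]
    - [0,0,0.003,0,0,0,235]
    - [0,0,0.0045,0,0,0,235]
    - [0,0,0.006,0,0,0,235]
    - [0,0,0.0075,0,0,0,235]
    - [0,0,0.009,0,0,0,235]
    - [0,0,0.009,0,0,0,235]

```text
time: 14.8
eef_pos: [0.4839, 0.0144, 0.0899]
orientation: [[0.982, 0.188, -0.001], [0.188, -0.982, 0.0], [-0.0, -0.0, -1.0]]
wrist_force: [-0.2, -0.8, -0.9]
opening: 0.0133
finger_force: 35.0
```

Call:
servo_tool:
  commands:
    - [0,0,0.001,0,0,0,235]
    - [0,0,0.002,0,0,0,235]
    - [0,0,0.003,0,0,0,235]
    - [0,0,0.003,0,0,0,235]

```text
time: 15.2
eef_pos: [0.484, 0.0143, 0.087]
orientation: [[0.982, 0.188, -0.0], [0.188, -0.982, 0.0], [-0.0, -0.0, -1.0]]
wrist_force: [-0.4, 0.3, -0.7]
opening: 0.0134
finger_force: 35.0
```

Call:
servo_tool:
  commands:
    - [0,0,0.001,0,0,0,235]
    - [0,0,0.002,0,0,0,235]
    - [0,0,0.003,0,0,0,235]
    - [0,0,0.003,0,0,0,235]

```text
time: 15.6
eef_pos: [0.4839, 0.0144, 0.084]
orientation: [[0.982, 0.188, -0.0], [0.188, -0.982, 0.0], [-0.0, -0.0, -1.0]]
wrist_force: [0.6, -0.7, -0.7]
opening: 0.0136
finger_force: 35.0
```

The tip is at about 24 mm, free in the lower knuckle. The ball comes next, at 21 mm.

Call:
servo_tool:
  commands:
    - [0,0,0.001,0,0,0,235]
    - [0,0,0.002,0,0,0,235]
    - [0,0,0.003,0,0,0,235]
    - [0,0,0.004,0,0,0,235]
    - [0,0,0.004,0,0,0,235]

```text
time: 16.1
eef_pos: [0.4837, 0.0144, 0.08]
orientation: [[0.982, 0.188, -0.001], [0.188, -0.982, 0.0], [-0.001, -0.0, -1.0]]
wrist_force: [-1.0, 0.3, 0.3]
opening: 0.0133
finger_force: 35.0
```

Call:
servo_tool:
  commands:
    - [0,0,0.001,0,0,0,235]
    - [0,0,0.002,0,0,0,235]
    - [0,0,0.003,0,0,0,235]
    - [0,0,0.004,0,0,0,235]
    - [0,0,0.004,0,0,0,235]

```text
time: 16.6
eef_pos: [0.4837, 0.0145, 0.0759]
orientation: [[0.982, 0.188, -0.001], [0.188, -0.982, 0.0], [-0.001, -0.0, -1.0]]
wrist_force: [-2.5, 0.7, 0.6]
opening: 0.0137
finger_force: 35.0
```

Call:
servo_tool:
  commands:
    - [0,0,0.001,0,0,0,235]
    - [0,0,0.002,0,0,0,235]
    - [0,0,0.002,0,0,0,235]

```text
time: 16.9
eef_pos: [0.4837, 0.0145, 0.0739]
orientation: [[0.982, 0.188, -0.001], [0.188, -0.982, 0.0], [-0.001, -0.0, -1.0]]
wrist_force: [-2.0, 0.2, 1.7]
opening: 0.0136
finger_force: 35.0
```

Call:
servo_tool:
  commands:
    - [0,0,0.0005,0,0,0,235]
    - [0,0,0.001,0,0,0,235]
    - [0,0,0.0015,0,0,0,235]
    - [0,0,0.0015,0,0,0,235]

```text
time: 17.3
eef_pos: [0.4838, 0.0144, 0.0725]
orientation: [[0.982, 0.188, -0.001], [0.188, -0.982, 0.0], [-0.001, -0.0, -1.0]]
wrist_force: [-3.7, 1.3, 4.0]
opening: 0.0135
finger_force: 35.0
```

Call:
servo_tool:
  commands:
    - [0,0,0.0005,0,0,0,235]
    - [0,0,0.001,0,0,0,235]
    - [0,0,0.001,0,0,0,235]

```text
time: 17.6
eef_pos: [0.4839, 0.0144, 0.072]
orientation: [[0.982, 0.188, -0.0], [0.188, -0.982, 0.0], [-0.0, -0.0, -1.0]]
wrist_force: [-5.0, 1.8, 8.7]
opening: 0.0136
finger_force: 35.0
```

Call:
servo_tool:
  commands:
    - [0,0,0.0005,0,0,0,235]
    - [0,0,0.001,0,0,0,235]
    - [0,0,0.001,0,0,0,235]

```text
time: 17.9
eef_pos: [0.484, 0.0145, 0.072]
orientation: [[0.982, 0.188, 0.0], [0.188, -0.982, -0.0], [0.0, 0.0, -1.0]]
wrist_force: [-7.8, 1.8, 17.5]
opening: 0.0131
finger_force: 35.0
```

Call:
servo_tool:
  commands:
    - [0,0,0.0005,0,0,0,235]
    - [0,0,0.001,0,0,0,235]
    - [0,0,0.001,0,0,0,235]

```text
time: 18.2
eef_pos: [0.484, 0.0144, 0.0719]
orientation: [[0.982, 0.188, 0.001], [0.188, -0.982, -0.0], [0.001, 0.0, -1.0]]
wrist_force: [-10.4, 3.4, 25.9]
opening: 0.0129
finger_force: 35.0
```

The pin stops firmly at TCP height 0.072, which is the predicted seat. I'll ease off, let go, rise, and look.

Call:
servo_tool:
  commands:
    - [0,0,-0.001,0,0,0,235]
    - [0,0,-0.0022,0,0,0,235]
    - [0,0,-0.0022,0,0,0,235]
    - [0,0,-0.0022,0,0,0,215]
    - [0,0,-0.0022,0,0,0,180]
    - [0,0,-0.0022,0,0,0,145]
    - [0,0,-0.0022,0,0,0,145]
    - [0,0,-0.0022,0,0,0,145]
    - [0,0,-0.02,0,0,0,145]
    - [0,0,-0.05,0,0,0,145]
    - [0,0,-0.08,0,0,0,145]
    - [0,0,-0.1,0,0,0,145]
    - [0,0,-0.1,0,0,0,145]
    - [0,0,-0.1,0,0,0,145]

```text
time: 19.6
eef_pos: [0.484, 0.0143, 0.1694]
orientation: [[0.982, 0.188, 0.0], [0.188, -0.982, -0.0], [0.0, 0.0, -1.0]]
wrist_force: [-0.8, 0.3, -0.5]
opening: 0.0403
finger_force: 0.0
```

```bash
python3 - <<'E'
from h import *
s=ctrl.get_state();grab('wrist','w5'); print(s['time'],s['eef_pos'],s['wrist_force'],s['opening'])
im=cv2.imread('pics/w5.png')[130:330,190:450]
cv2.imwrite('pics/w5c.png',cv2.resize(im,None,fx=3,fy=3,interpolation=cv2.INTER_CUBIC))
E
```

```text
19.6 [0.48403589 0.01431016 0.16938476] [-0.83649145  0.33057724 -0.49538341] 0.04032187775486541
```

View pics/w5c.png

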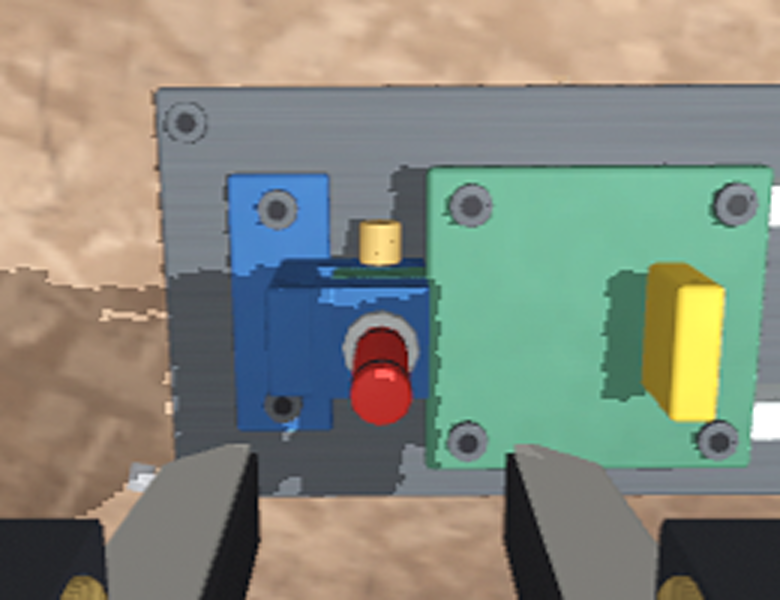

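The pin stands in the hinge, collar at crop (381,348) apparently flush on the top knuckle, and the gripper is clear. I'll check the handle-top height (105 mm expected), then hand in.

```bash
python3 - <<'E'
from h import *
z=pt('w5',190+380//3,130+400//3,4); k=pt('w5',190+300//3,130+340//3,3); print('top',z,'knuckle',k)
if abs(z[2]-k[2]-.047)<.0025: print(ctrl.close_job())
E
```

```text
top [0.4805 0.0136 0.1042] knuckle [0.4781 0.0343 0.0572]
the job is handed in; nothing more can be done
None
```

The job is handed in at about 20 s: the green cover is home against its buffer, the pin is down past the ball with its collar on the top knuckle (handle top 47.0 mm above the knuckle, as it should be), and the gripper has let go and is clear.

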